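# Clamp the pressing tin in the pastry screw press

### The arm

A 6-joint arm with a two-finger parallel gripper is mounted at the origin on the work surface. World frame = base frame: x ahead of the robot, y to its left, z up, the work surface at z = 0. Lengths are in mm, angles in rad, forces in N, time in s.
With the tool pointing down it reaches from about 275 to 750 mm from the base axis. Payload 10.2 kg.
Tool frame: the origin (TCP) lies between the finger pads, 19 mm behind the fingertips; this is the grasp point; z points along the fingers, y is the line along which they close (so a half turn about z gives the same grasp; the last joint's range is limited). The gripper opens to 85 mm and grips with 20 to 120 N. Pads are 22 mm wide; open, the fingers measure 114 mm over their backs; the gripper's body (76 mm by 85 mm) begins 54 mm behind the grasp point. The pads swing forward as they close: fully open they stand 13 mm farther back than shut.
Start: joints at [-1.447, 0.313, 1.498, -0, 1.331, -0.223], TCP at [178.43, -493.755, 249.994] pointing down, gripper open.
Joint ranges: [-2.94, 2.94], [-0.97, 2.17], [0.19, 2.56], [-1.23, 4.37], [0.02, 3.11], [-2.88, 2.88]. Speed limits (rad/s): [2.39, 2.39, 3.01, 3.14, 3.14, 3.14].

### API

Orientations are given as a unit quaternion [w, x, y, z].
In Python, from rig import * gives the robot as it stands.
- The arm moves only by the tool step_arm, never from a script. Its argument "plan" is a list of rows, each an object with "offset": the shift along the tool's x, y, z in cm, a list of three; "rot": the turn, a rotation vector about the tool's x, y, z in degrees, a list of three; "gripper": the finger opening in cm, from 0 to 8.54. In form: [{"offset": [x, y, z], "rot": [wx, wy, wz], "gripper": gripper}, ...]. A call has 1 to 12 rows; each row is the pose to reach, as a shift and turn from the pose commanded when the call began, along the tool's axes at that moment; what a row does not reach only later rows make up. A row lasts 1/10 s, in which the tool goes at most 50 mm and 8.59 degrees, less where a joint would pass 70% of its speed; a pose out of reach is approached as far as the arm can. A call with a gripper value outside its range is refused whole. The fingers move at their own pace and stop on an object; "squeeze" is the grip in N (left out, the last holds). Time passes only in rows, so rows that repeat a pose let the fingers close. It gives the time, the measured TCP pose, the force, the opening and the grip force at its end, in the units of the state.
- sense(): the state, without advancing time (a new reading comes with each control period).
- capture(name): name is "scene" or "top" or "wrist"; returns a dict with "color" (384x512x3 uint8, red, green, blue), "depth" (384x512 float32, mm along the optical axis (not along the pixel's ray), 0 where there is no reading), "vertical_fov" (degrees; the focal length in pixels is half the picture's height over the tangent of half this angle, whatever the lens; pixels are square), "cx", "cy" (the principal point, pixels), "k1" (the pictures are not rectified: a ray, as slopes to the right and down, at radius r is drawn at 1 + k1 r^2 times it, then the intrinsics apply), "rvec" (rotation vector, rad) and "tvec" (3), from world to camera coordinates, as OpenCV has them; the wrist camera has in their place "mount" (4x4, takes a point from camera to tool coordinates, whose origin is the TCP and whose axes are the flange's). Camera axes: x right, y down, z forward; pixel columns grow to the right and rows downward; lengths in mm; the calibration is good to about 2 mm. A picture is of the moment at which its call begins: read the wrist's pose just before it.
- finish_job(): hands the job in; it is judged then, once.
The state is a dict: "time_s": time; "joints": joint angles; "dq": joint speeds; "tau": joint torques, N m; "eef_pos": TCP position; "ee_rot": TCP orientation; "force": force on the tool from outside, world axes, zero at the start; "wrist_torque": the same for the moment, N m; "grip_width": opening from 0.0 (shut) to 1.0 (fully open); "grip_force": force on a finger pad.
Only numpy, scipy, OpenCV 4.12 (cv2) and the standard library are available. Lean on these libraries where they do the work, as an engineer would, in place of code of your own. Each camera call takes 0.05 s, during which the arm holds its last target. There are 200 camera calls.

### The job

Take the black pressing tin by its red handle and slide it along the counter into the guides of the screw press, fully home against the back stop, without ramming it. Then turn the red knob clockwise, regrasping as needed and letting the gripper sink with it as it screws down (no hard pull or push along its axis), until the sprung white foot has met the lid and presses it firmly but not crushingly: about half a radian (30 degrees) past the first contact you feel, around 16 N. Let go and leave the tin clamped there; do not disturb the moulds, tamper, biscuits and scraper around.

Things in the scene. Friction and masses are not known exactly. Their poses are not given: they have to be found in the camera images.
- bed: Press bed, fixed on the counter: two steel guide rails 14 mm high, 85 mm apart inside, from x = -20 to +55 mm, with flared mouths in front (to x = -43 mm, there about 108 mm wide inside). No floor: the tin slides on the counter. Origin: on the counter, straight below the spindle; x is the direction in which the tin is pushed in, z up. Home = the tin's origin at this origin.
- stop (a point): Middle of the upper near edge of the back stop, a 14 mm high steel bar across the far end of the guides, 41 mm beyond the spindle axis. A tin pushed against it has its origin 1 mm past the spindle axis. The 80 mm wide tin has 2.5 mm of play to each rail.
- press: Screw press, fixed over the bed: two steel posts 18 mm thick at y = +-68 mm and a white cross beam (36 mm in x, 166 mm in y, 107 to 127 mm up). A vertical screw runs through it: red knob above, sprung white foot (44 mm disc) below. Origin and axes as the bed's. The foot is set on the screw at an unknown height: it meets the lid of a tin that is home somewhere between 1.4 and 3.3 rad of knob angle.
- nut_top (a point): On the spindle axis, top of the brass nut, 30 mm across, 135 mm up. The nut floats in the beam on a spring, 12 N per mm either way, and carries the screw. The foot's spring has 8 N preload, then 8 N per mm. In series: 8 N some 0.7 to 1 mm of screw travel after contact, then 4.8 N per mm (29 N per rad). A gripper on the knob feels contact as an upward push growing by 2 to 4 N over 0.25 rad.
- knob (a joint): Angle of the red knob, rad; grows clockwise seen from above. Each rad clockwise lowers screw, knob and foot by 6 mm. Range 0 (top) to 4.2; starts at 0 to 0.7. Turning takes about 0.2 N m, more under load as the foot turns with the knob and rubs on the lid. It stays where it is left. A grasp that does not sink with the knob strains the nut's spring.
- knob_grip (a point): On the knob's axis, 21 mm above its underside and 13 mm below its top: a good TCP height for a grasp from above. The knob is a plain upright cylinder 44 mm across, 34 mm tall, with black cap and a white pointer mark; grip it at any yaw. At joint 0 this point is 187 mm above the counter and sinks 6 mm per rad clockwise. It can only turn and move vertically with the screw.
- tin: The pressing tin, loose: square, black, base 80 x 80 mm, with a fixed steel lid 84 x 84 mm, lid top 60 mm above the counter; 0.38 to 0.72 kg, sliding friction up to 7 N. On its -x face a short steel arm (10 mm wide, 36 to 44 mm up) carries the upright red handle. Origin: centre of the underside; z up; x points from the handle to the tin.
- tin_handle (a point): Middle of the red handle, 88 mm from the tin's origin along its -x, 42 mm above the counter when it stands. The handle is an upright block 22 mm along the tin's x, 16 mm wide in y, from 20 to 64 mm above the counter: pinch it across its y from above.
- tin_centre (a point): The tin's origin: centre of its underside, on the counter (height 0); axes as the tin's.
- mould_a: an open black plastic ring mould, 64 mm across, 70 mm tall, wall 3.5 mm; a bystander. Origin: centre of its underside.
- mould_b: an open black plastic ring mould, 64 mm across, 70 mm tall, wall 3.5 mm; a bystander. Origin: centre of its underside.
- tamper: a grey plastic hand tamper standing on its 60 mm foot, 115 mm tall; a bystander. Origin: centre of its underside.
- biscuits: a stack of pale round biscuits, 64 mm across, 28 mm tall; a bystander. Origin: centre of its underside.
- scraper: a flat yellow plastic dough scraper, 90 x 120 x 5 mm; a bystander. Origin: centre of its underside.

How it is judged (in metres and radians):
On the way:
1. the tin stands square in the guides against the back stop, before the foot touches it (x of tin_centre in the frame of bed above -0.004 m and horizontal distance between tin_centre and bed below 0.006 m and angle between the x axis of tin and the x axis of bed, either way round below 0.1 rad and height (world z) of tin_centre below 0.004 m and contact force between press and tin below 0.5 N), for 0.2 s.
At the end, for the whole second after the job is handed in: The tin stands flat and square (within 0.1 rad) in the guides, its centre within 6 mm of the spindle axis and not more than 4 mm short of it, at rest, and the foot presses its lid with 10 to 22 N (16 N is the middle) (x of tin_centre in the frame of bed above -0.004 m and horizontal distance between tin_centre and bed below 0.006 m and angle between the x axis of tin and the x axis of bed, either way round below 0.1 rad and height (world z) of tin_centre below 0.004 m and contact force between press and tin between 10 and 22 N and linear speed of tin below 0.01 m/s); the robot touches nothing.
It fails at once if the foot presses the tin with more than 28 N (contact force between press and tin above 28 N).
It fails at once if the tin is rammed into the guides or stop with more than 30 N (contact force between bed and tin above 30 N).
It fails at once if the knob is dragged or pushed along its axis with some 14 N while the foot is still free, so that the sprung nut shifts more than 1.2 mm (distance of nut_top from where it was at the start of the episode above 0.0012 m and contact force between press and tin below 1 N).
It fails at once if the screw is strained so hard (about 29 N) that its sprung nut shifts more than 2.4 mm (distance of nut_top from where it was at the start of the episode above 0.0024 m).
It fails at once if a bystander is moved more than 20 mm (distance of any of mould_a, mould_b, tamper, biscuits, scraper from where it was at the start of the episode above 0.02 m).
It also fails if it takes over 72 s, if anything falls off the work surface, if the arm or the gripper's body presses on something with over 40 N, if the wrist force passes 120 N, or if a joint passes its speed limit or range.

## Working session

There is one attempt and no reset: what is moved stays moved. The work goes in short steps, Python scripts to look and compute and a tool call to move; the robot and the scene stay as the last step left them, time stands still between calls to the robot, and variables do not carry over. Pictures are saved under pics/ and viewed, at most 10 in all, crops included, and the job is handed in when it is done.

Besides the shell and the picture viewer there is one more tool, called as a command line: name --argument value ..., lists and objects as JSON in quotes. step_arm: Moves the arm, as the interface text tells. Its arguments: {"type":"object","properties":{"plan":{"type":"array"},"squeeze":{"type":"number"}},"required":["plan"]}

```bash
mkdir -p pics; cat > h.py <<'E'
from rig import *
import numpy as np, cv2
from scipy.spatial.transform import Rotation as R
def cam(n):
    s=sense(); c=capture(n)
    f=192/np.tan(np.radians(c["vertical_fov"])/2)
    c["K"]=np.array([[f,0,c["cx"]],[0,f,c["cy"]],[0,0,1]])
    if "rvec" in c:
        Rm=cv2.Rodrigues(np.array(c["rvec"],float))[0]; c["R"]=Rm.T; c["o"]=-Rm.T@np.array(c["tvec"],float).ravel()
    else:
        q=s["ee_rot"]; T=np.eye(4); T[:3,:3]=R.from_quat([q[1],q[2],q[3],q[0]]).as_matrix(); T[:3,3]=s["eef_pos"]
        M=T@np.array(c["mount"]); c["R"]=M[:3,:3]; c["o"]=M[:3,3]
    return c
def ray(c,u,v):
    p=cv2.undistortPoints(np.array([[[u,v]]],float),c["K"],np.array([c["k1"],0,0,0.]))[0,0]
    return np.array([p[0],p[1],1.])
def at_z(c,u,v,z):
    d=c["R"]@ray(c,u,v); return c["o"]+d*(z-c["o"][2])/d[2]
def at_d(c,u,v):
    return c["o"]+c["R"]@ray(c,u,v)*c["depth"][int(round(v)),int(round(u))]
def cloud(c):
    v,u=np.mgrid[:384,:512]
    p=cv2.undistortPoints(np.stack([u,v],-1).reshape(-1,1,2).astype(float),c["K"],np.array([c["k1"],0,0,0.])).reshape(-1,2)
    d=c["depth"].reshape(-1,1)
    return (c["o"]+(np.c_[p,np.ones(len(p))]*d)@c["R"].T).reshape(384,512,3)
def save(c,n,scale=1.5,crop=None):
    im=c["color"][:,:,::-1]
    if crop: im=im[crop[1]:crop[3],crop[0]:crop[2]]
    cv2.imwrite("pics/"+n+".png",cv2.resize(im,None,fx=scale,fy=scale,interpolation=cv2.INTER_CUBIC))
E
python3 - <<'E'
from h import *
import pickle
s=sense(); print(s)
for n in("scene","top"):
    c=cam(n); save(c,n+"0"); pickle.dump(c,open(n+".pkl","wb")); print(n,c["o"],c["R"][:,2])
E
```

```text
{'time_s': 0.0, 'joints': array([-1.44740597e+00,  3.13450075e-01,  1.49844150e+00,  2.22257108e-05,
        1.33103459e+00, -2.23413929e-01]), 'dq': array([ 0.0002549 , -0.0014148 , -0.00141316, -0.00105315, -0.00056119,
        0.00042832]), 'tau': array([ 6.43055341e-05, -4.12267256e+01, -2.59741348e+01, -1.96564483e-04,
        4.21210541e-03,  1.48708182e-05]), 'eef_pos': array([ 178.40048889, -493.50221086,  249.43337309]), 'ee_rot': array([-6.65377686e-04,  9.85003719e-01,  1.72531820e-01,  4.41112153e-05]), 'force': array([-0.54972709,  0.03353743,  1.03181805]), 'wrist_torque': array([ 0.00508975, -0.01598909,  0.02398771]), 'grip_force': 0.0, 'grip_width': 1.0024982677149905}
scene [1440.76186365   53.37506143  823.15647259] [-0.76399089 -0.12121936 -0.63373795]
top [ 318.05304014  -71.05608544 1447.28373686] [ 0.2099375   0.01149011 -0.97764729]
```

View pics/scene0.png

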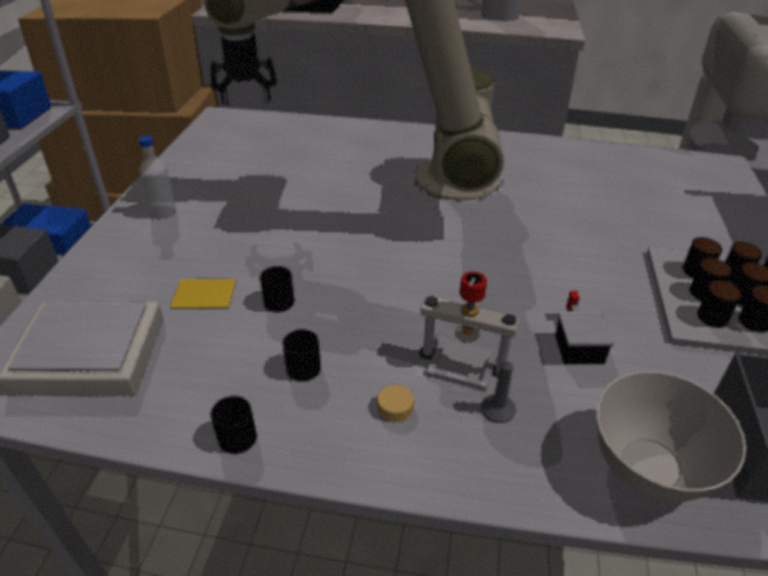

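View pics/top0.png

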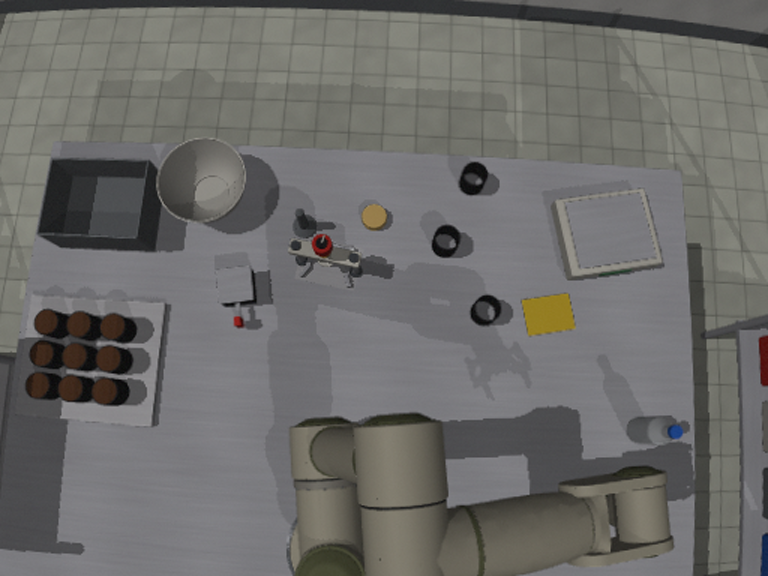

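The scene view shows the press at about (470,320), knob at (473,285), tin at (583,335) and its red handle at (573,300). The top view shows the knob at (322,245), tin lid at (236,284) and handle at (238,321). Next I measure with depth and enlarged crops.

```bash
python3 - <<'E'
from h import *
import pickle
top=pickle.load(open("top.pkl","rb")); sc=pickle.load(open("scene.pkl","rb"))
save(top,"topcrop",5,(135,145,255,230))
for n,c in(("top",top),("scene",sc)):
    P=cloud(c); im=c["color"].astype(int)
    red=(im[...,0]>110)&(im[...,1]<60)&(im[...,2]<60)
    x,y,z=P[...,0],P[...,1],P[...,2]
    reg=(x>300)&(x<800)&(y>-120)&(y<400)&(z<250)&(z>-10)
    k,l,st,ce=cv2.connectedComponentsWithStats((red&reg).astype(np.uint8))
    for i in range(1,k):
        if st[i,4]>8: q=P[l==i]; print(n,"red",st[i],ce[i].round(1),np.median(q,0).round(1),q.min(0).round(1),q.max(0).round(1))
    m=reg&(abs(z-60)<5); 
    k,l,st,ce=cv2.connectedComponentsWithStats(m.astype(np.uint8))
    for i in range(1,k):
        if st[i,4]>60:
            q=P[l==i]; r=cv2.minAreaRect(q[:,:2].astype(np.float32)); print(n,"z60",st[i],r,np.median(q[:,2]))
    m=reg&(abs(z-127)<6); 
    k,l,st,ce=cv2.connectedComponentsWithStats(m.astype(np.uint8))
    for i in range(1,k):
        if st[i,4]>60:
            q=P[l==i]; r=cv2.minAreaRect(q[:,:2].astype(np.float32)); print(n,"z127",st[i],r,np.median(q[:,2]))
E
```

```text
top red [208 156  13  12  57] [213.8 162.1] [664.5  69.2 200.2] [648.2  48.7 195.6] [686.9  87.7 206. ]
top red [156 211   4   6  23] [157.6 213.6] [507.3 266.6  64.5] [499.1 260.5  60.2] [517.5 273.7  69. ]
top z60 [144 177  25  26 485] ((594.8571166992188, 283.41448974609375), (84.96329498291016, 82.63070678710938), 10.557951927185059) 60.85567872823299
top z127 [192 159  49  20 354] ((666.7770385742188, 67.76105499267578), (165.82022094726562, 36.600215911865234), 80.5785903930664) 127.37566155562934
scene red [318 183   7   8  15] [321.5 187.7] [672.1  81.  200.1] [651.3  72.6 198.1] [680.9  86.5 202.9]
scene red [381 194   5   4  16] [382.8 195.5] [507.9 265.   66.2] [500.1 259.   63.7] [515.4 271.2  68. ]
scene z60 [372 208  38  23 681] ((594.8545532226562, 280.8194580078125), (87.85616302490234, 86.33647155761719), 9.727351188659668) 60.74070123714273
scene z60 [403 263  41  16 143] ((762.6608276367188, 343.3965148925781), (24.416833877563477, 115.95966339111328), 25.983022689819336) 59.78621378644152
scene z127 [280 197  67  25 580] ((667.6282348632812, 66.36273956298828), (166.3811492919922, 38.85676193237305), 80.40583801269531) 127.94626775500353
```

View pics/topcrop.png

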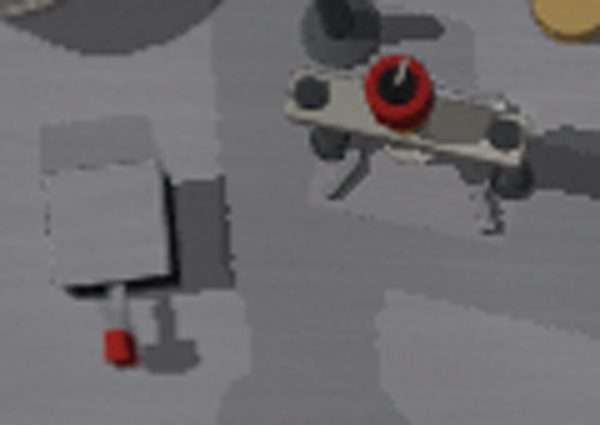

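Top crop: knob at (400,90), with its pointer up; lid centre at (108,225); handle at (120,347); and the guide mouth opens towards the robot. That gives tin ≈(595,282) yaw ≈+10.3° and press ≈(667,67) yaw ≈−9.5°. I'll hover in front of the press for a closer look with the wrist camera.

```bash
cat >> h.py <<'E'
def rel(p,yaw):
    "offset cm and rot deg in tool axes for TCP at p (mm), tool down, tool x at yaw deg"
    s=sense(); q=s["ee_rot"]; A=R.from_quat([q[1],q[2],q[3],q[0]])
    y=np.radians(yaw); B=R.from_matrix(np.array([[np.cos(y),np.sin(y),0],[np.sin(y),-np.cos(y),0],[0,0,-1]]))
    off=A.inv().apply(np.array(p)-s["eef_pos"])/10; rv=np.degrees((A.inv()*B).as_rotvec())
    print("t",round(s["time_s"],2),"pos",np.round(s["eef_pos"],1),"yaw",np.round(np.degrees(np.arctan2(*A.as_matrix()[[1,0],0])),1),"F",np.round(s["force"],1),"grip",round(s["grip_width"],3),"\n off",off.round(2),"rot",rv.round(2))
E
python3 - <<'E'
from h import *
print(np.array(capture("wrist")["mount"]).round(2))
rel([520,90,330],10.3); rel([520,90,330],190.3)
E
```

```text
[[  -0.     -0.95   -0.3    77.42]
 [   1.      0.     -0.     -0.31]
 [   0.     -0.3     0.95 -122.62]
 [   0.      0.      0.      1.  ]]
t 0.15 pos [ 178.4 -493.6  249.6] yaw 19.9 F [0.5 0.7 0.5] grip 1.0 
 off [ 51.96 -43.28  -7.99] rot [-0.06 -0.01  9.57]
t 0.15 pos [ 178.4 -493.6  249.6] yaw 19.9 F [0.5 0.7 0.5] grip 1.0 
 off [ 51.96 -43.28  -7.99] rot [ 1.0000e-02 -9.0000e-02 -1.7043e+02]
```

step_arm --plan '[{"offset":[26,-21.6,-8],"rot":[0,0,-85],"gripper":8.5},{"offset":[26,-21.6,-8],"rot":[0,0,-85],"gripper":8.5},{"offset":[26,-21.6,-8],"rot":[0,0,-85],"gripper":8.5},{"offset":[26,-21.6,-8],"rot":[0,0,-85],"gripper":8.5},{"offset":[26,-21.6,-8],"rot":[0,0,-85],"gripper":8.5},{"offset":[26,-21.6,-8],"rot":[0,0,-85],"gripper":8.5},{"offset":[52,-43.3,-8],"rot":[0,0,-170.4],"gripper":8.5},{"offset":[52,-43.3,-8],"rot":[0,0,-170.4],"gripper":8.5},{"offset":[52,-43.3,-8],"rot":[0,0,-170.4],"gripper":8.5},{"offset":[52,-43.3,-8],"rot":[0,0,-170.4],"gripper":8.5},{"offset":[52,-43.3,-8],"rot":[0,0,-170.4],"gripper":8.5},{"offset":[52,-43.3,-8],"rot":[0,0,-170.4],"gripper":8.5}]'

```text
time_s: 1.35
eef_pos: [478.1, 19.1, 327.6]
ee_rot: [0.0, 0.474, 0.88, -0.0]
force: [-0.0, -0.9, 0.2]
grip_width: 0.992
grip_force: 0.0
```

```bash
python3 - <<'E'
from h import *
rel([520,90,330],190.3)
E
```

```text
t 1.35 pos [478.1  19.1 327.6] yaw 123.4 F [-0.  -0.9  0.2] grip 0.992 
 off [ 3.61  7.4  -0.24] rot [ -0.     0.   -66.93]
```

step_arm --plan '[{"offset":[3.6,7.4,0],"rot":[0,0,-67],"gripper":8.5},{"offset":[3.6,7.4,0],"rot":[0,0,-67],"gripper":8.5},{"offset":[3.6,7.4,0],"rot":[0,0,-67],"gripper":8.5},{"offset":[3.6,7.4,0],"rot":[0,0,-67],"gripper":8.5},{"offset":[3.6,7.4,0],"rot":[0,0,-67],"gripper":8.5},{"offset":[3.6,7.4,0],"rot":[0,0,-67],"gripper":8.5},{"offset":[3.6,7.4,0],"rot":[0,0,-67],"gripper":8.5},{"offset":[3.6,7.4,0],"rot":[0,0,-67],"gripper":8.5},{"offset":[3.6,7.4,0],"rot":[0,0,-67],"gripper":8.5},{"offset":[3.6,7.4,0],"rot":[0,0,-67],"gripper":8.5}]'

```text
time_s: 2.35
eef_pos: [519.9, 87.4, 327.4]
ee_rot: [-0.0, -0.086, 0.996, 0.0]
force: [0.1, -0.0, -0.3]
grip_width: 0.993
grip_force: 0.0
```

```bash
python3 - <<'E'
from h import *
import pickle
c=cam("wrist"); save(c,"wrist1"); pickle.dump(c,open("w1.pkl","wb"))
rel([507.5,266.5,150],190.3)
P=cloud(c); z=P[...,2]
m=(abs(z-127)<5)
k,l,st,ce=cv2.connectedComponentsWithStats(m.astype(np.uint8))
for i in range(1,k):
    if st[i,4]>200:
        q=P[l==i]; r=cv2.minAreaRect(q[:,:2].astype(np.float32)); print("z127",st[i],r,np.median(q[:,2]))
im=c["color"].astype(int); red=(im[...,0]>90)&(im[...,1]<60)&(im[...,2]<60)
k,l,st,ce=cv2.connectedComponentsWithStats(red.astype(np.uint8))
for i in range(1,k):
    if st[i,4]>30: q=P[l==i]; print("red",st[i],np.median(q,0).round(1),q.min(0).round(1),q.max(0).round(1))
E
```

```text
t 2.4 pos [519.9  87.4 327.5] yaw -170.2 F [-0.2 -0.   0.2] grip 0.995 
 off [-1.84 17.86 17.75] rot [ 0.   -0.01 -0.47]
z127 [ 162  249  122   60 2572] ((667.7040405273438, 72.7406997680664), (154.6380157470703, 36.491188049316406), 80.32166290283203) 125.7402873571335
red [383 157  12  20  85] [503.6 261.5  62.3] [443.7  74.6  32.4] [518.7 272.4 450.1]
red [ 187  286   44   52 1063] [653.4  72.9 197.4] [443.7  46.9 165.7] [686.7  88.1 450.1]
```

View pics/wrist1.png

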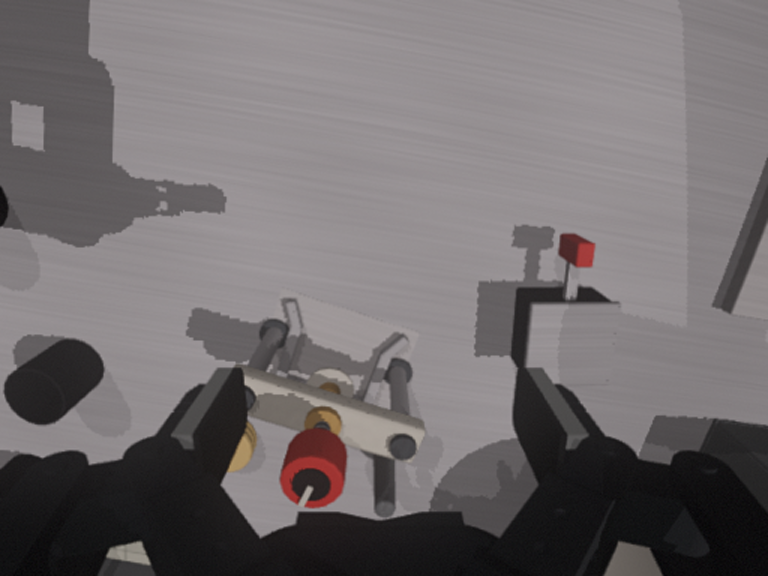

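The wrist view shows the knob cap at (312,483), mouth flare tips at (290,302) and (405,342), and the handle top at (577,250). I'll check these against the known geometry.

```bash
python3 - <<'E'
from h import *
import pickle
c=pickle.load(open("w1.pkl","rb"))
yaw=np.radians(-9.6); ex=np.array([np.cos(yaw),np.sin(yaw)]); ey=np.array([-ex[1],ex[0]])
o=np.array([667.2,67.0])
def b(n,u,v,z):
    p=at_z(c,u/1.5,v/1.5,z); d=p[:2]-o; print(n,p.round(1),"bed",(d@ex).round(1),(d@ey).round(1))
b("cap",312,483,198); b("nut",322,413,135)
b("flareL",290,300,14);b("flareR",407,340,14);b("bendL",302,334,14);b("bendR",378,363,14)
# beam ends
b("beamR near",424,432,127); b("beamR far",410,458,127); b("beamL",250,372,127)
P=cloud(c); z=P[...,2]
m=(abs(z-60)<6)&(P[...,0]>500)&(P[...,1]>200)&(P[...,1]<340); q=P[m]
print(cv2.minAreaRect(q[:,:2].astype(np.float32)),len(q),np.median(z[m]))
m=(abs(z-64)<4)&(abs(P[...,0]-507)<25)&(abs(P[...,1]-267)<25); q=P[m]; print(np.median(q,0),q.min(0),q.max(0))
top=pickle.load(open("top.pkl","rb"));
# knob cap in top, crop px
for u,v in((400,85),): print("topcap",at_z(top,135+u/5,145+v/5,198))
for n,u,v,zz in (("flareL",333,197,14),("flareR",492,232,14)): 
    p=at_z(top,135+u/5,145+v/5,zz); d=p[:2]-o; print(n,p.round(1),(d@ex).round(1),(d@ey).round(1))
# red cylinder top: circle fit
im=c["color"].astype(int); save(c,"kn",6,(180,275,250,345))
E
```

```text
cap [666.9  68.1 198. ] bed -0.5 1.0
nut [654.1  65.9 135. ] bed -12.8 -3.2
flareL [611.9  14.3  14. ] bed -45.7 -61.2
flareR [634.6 136.6  14. ] bed -43.7 63.2
bendL [646.3  30.4  14. ] bed -14.5 -39.6
bendR [665.3 111.9  14. ] bed -9.4 44.0
beamR near [663.1 149.6 127. ] bed -17.8 80.8
beamR far [690.1 143.3 127. ] bed 9.8 79.1
beamL [632.7   5.7 127. ] bed -23.8 -66.2
((567.9649047851562, 277.0633239746094), (140.23587036132812, 83.57125091552734), 9.342000007629395) 3262 58.86221028599911
[509.22798247 265.21648808  62.74146912] [497.8751847  257.36063831  60.13436632] [521.31639598 275.1353055   64.79472969]
topcap [667.11139669  65.08971647 198.        ]
flareL [631.4 127.9  14. ] -45.5 54.1
flareR [611.5  10.3  14. ] -45.5 -65.2
```

step_arm --plan '[{"offset":[-1.8,17.9,8],"rot":[0,0,-0.5],"gripper":8.5},{"offset":[-1.8,17.9,8],"rot":[0,0,-0.5],"gripper":8.5},{"offset":[-1.8,17.9,8],"rot":[0,0,-0.5],"gripper":8.5},{"offset":[-1.8,17.9,8],"rot":[0,0,-0.5],"gripper":8.5},{"offset":[-1.8,17.9,8],"rot":[0,0,-0.5],"gripper":8.5},{"offset":[-1.8,17.9,8],"rot":[0,0,-0.5],"gripper":8.5},{"offset":[-1.8,17.9,8],"rot":[0,0,-0.5],"gripper":8.5}]'

```text
time_s: 3.1
eef_pos: [507.0, 266.1, 248.2]
ee_rot: [0.0, -0.091, 0.996, -0.0]
force: [0.1, 0.1, -0.3]
grip_width: 0.993
grip_force: 0.0
```

```bash
python3 - <<'E'
from h import *
import pickle
c=cam("wrist"); save(c,"wrist2"); pickle.dump(c,open("w2.pkl","wb"))
rel([507.5,266.5,46],190.3)
P=cloud(c); z=P[...,2]
m=(abs(z-60)<5)&(P[...,0]>530)&(P[...,1]>200)&(P[...,1]<340); q=P[m]
print(cv2.minAreaRect(q[:,:2].astype(np.float32)),len(q),np.median(z[m]))
m=(abs(z-64)<4)&(abs(P[...,0]-507)<25)&(abs(P[...,1]-267)<25); q=P[m]; print(np.median(q,0),q.min(0),q.max(0))
print(cv2.minAreaRect(q[:,:2].astype(np.float32)))
E
```

```text
t 3.15 pos [507.1 265.9 248.3] yaw -169.6 F [0.1 0.3 0.2] grip 0.997 
 off [-0.03  0.05 20.23] rot [-0.    0.07  0.08]
((594.9389038085938, 281.7212829589844), (84.7342300415039, 84.23889923095703), 10.388436317443848) 5069 58.61431411074227
[507.58968521 266.03026897  62.4617787 ] [496.79121284 257.26289493  60.20103104] [519.61974313 274.89817533  64.61997302]
((507.9813537597656, 265.910400390625), (20.980966567993164, 14.440662384033203), 10.596112251281738)
```

View pics/wrist2.png

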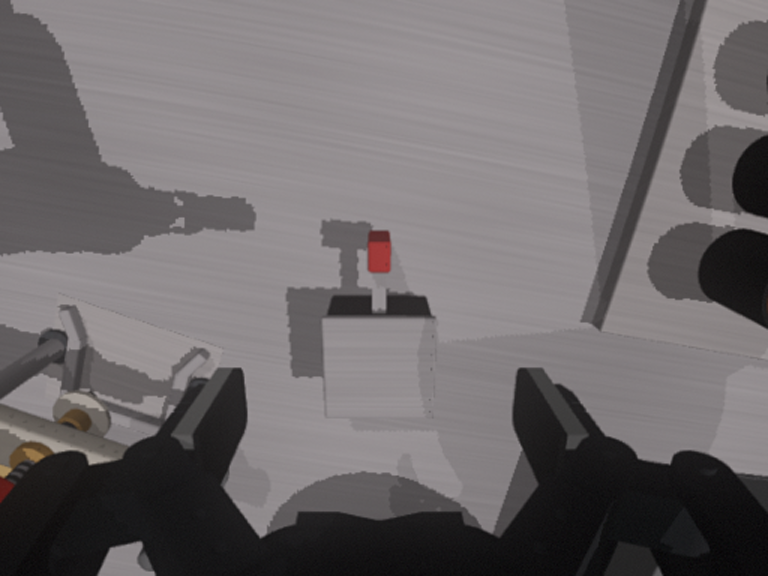

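The tin is in the middle at (380,360), with its handle at (379,252). The measurements agree: handle (508,266), yaw 10.4°. I'll descend and grip.

step_arm --plan '[{"offset":[-0.1,0,5],"rot":[0,0,0],"gripper":8.5},{"offset":[-0.1,0,10],"rot":[0,0,0],"gripper":8.5},{"offset":[-0.1,0,14],"rot":[0,0,0],"gripper":6},{"offset":[-0.1,0,17.5],"rot":[0,0,0],"gripper":5},{"offset":[-0.1,0,20.4],"rot":[0,0,0],"gripper":4},{"offset":[-0.1,0,20.4],"rot":[0,0,0],"gripper":3},{"offset":[-0.1,0,20.4],"rot":[0,0,0],"gripper":2},{"offset":[-0.1,0,20.4],"rot":[0,0,0],"gripper":1},{"offset":[-0.1,0,20.4],"rot":[0,0,0],"gripper":1},{"offset":[-0.1,0,20.4],"rot":[0,0,0],"gripper":1}]' --squeeze 50

```text
time_s: 4.15
eef_pos: [508.5, 266.9, 45.4]
ee_rot: [0.002, -0.091, 0.996, 0.0]
force: [-1.0, -3.7, 7.3]
grip_width: 0.179
grip_force: 50.7
```

```bash
cat >> h.py <<'E'
BO=np.array([667.,67.5]); BY=-9.6
def hp(x,y=0,z=44,dyaw=0):
    "TCP for handle when the tin centre is at bed (x,y)"
    a=np.radians(BY); p=BO+(x-88)*np.array([np.cos(a),np.sin(a)])+y*np.array([-np.sin(a),np.cos(a)])
    return [p[0],p[1],z]
E
python3 - <<'E'
from h import *
print(sense()["grip_force"]); rel(hp(-135),180+BY)
E
```

```text
50.69788634777069
t 4.15 pos [508.5 266.9  45.4] yaw -169.5 F [-1.  -3.7  7.3] grip 0.179 
 off [  8.99 -14.83   0.12] rot [2.000e-02 1.700e-01 2.009e+01]
```

step_arm --plan '[{"offset":[0.5,-0.8,0],"rot":[0,0,1],"gripper":1},{"offset":[1.3,-2.1,0],"rot":[0,0,2.5],"gripper":1},{"offset":[2.2,-3.6,0],"rot":[0,0,4.5],"gripper":1},{"offset":[3.1,-5.1,0],"rot":[0,0,6.5],"gripper":1},{"offset":[4.0,-6.6,0],"rot":[0,0,8.5],"gripper":1},{"offset":[4.9,-8.1,0],"rot":[0,0,10.5],"gripper":1},{"offset":[5.8,-9.6,0],"rot":[0,0,12.5],"gripper":1},{"offset":[6.7,-11.1,0],"rot":[0,0,14.5],"gripper":1},{"offset":[7.6,-12.6,0],"rot":[0,0,16.5],"gripper":1},{"offset":[8.4,-13.9,0],"rot":[0,0,18.5],"gripper":1},{"offset":[9.0,-14.8,0],"rot":[0,0,20],"gripper":1},{"offset":[9.0,-14.8,0],"rot":[0,0,20],"gripper":1}]'

```text
time_s: 5.35
eef_pos: [447.1, 103.9, 45.2]
ee_rot: [0.002, 0.084, 0.996, -0.0]
force: [-1.1, -5.8, 11.2]
grip_width: 0.185
grip_force: 51.4
```

```bash
python3 - <<'E'
from h import *
import pickle
rel(hp(-135),180+BY); c=cam("wrist"); pickle.dump(c,open("w3.pkl","wb")); t=cam("top"); pickle.dump(t,open("t3.pkl","wb"))
save(c,"wrist3")
for n,cc,dz in(("top",t,1),("w",c,-1.5)):
    P=cloud(cc); z=P[...,2]
    m=(abs(z-60-dz)<4)&(P[...,0]>480)&(P[...,0]<600)&(abs(P[...,1]-90)<60); q=P[m]
    k,l,st,ce=cv2.connectedComponentsWithStats(m.astype(np.uint8)); i=1+np.argmax(st[1:,4]); q=P[l==i]
    r=cv2.minAreaRect(q[:,:2].astype(np.float32)); print(n,r,len(q))
E
```

```text
t 5.35 pos [447.1 103.9  45.2] yaw 170.4 F [-1.1 -5.8 11.2] grip 0.185 
 off [0.01 0.08 0.12] rot [ 0.01  0.27 -0.01]
top ((540.3779907226562, 87.88215637207031), (85.5172119140625, 69.25557708740234), 78.55228424072266) 325Traceback (most recent call last):
  File "<stdin>", line 8, in <module>
    return _wrapfunc(a, 'argmax', axis=axis, out=out, **kwds)
    return bound(*args, **kwds)
ValueError: attempt to get argmax of an empty sequence
```

View pics/wrist3.png

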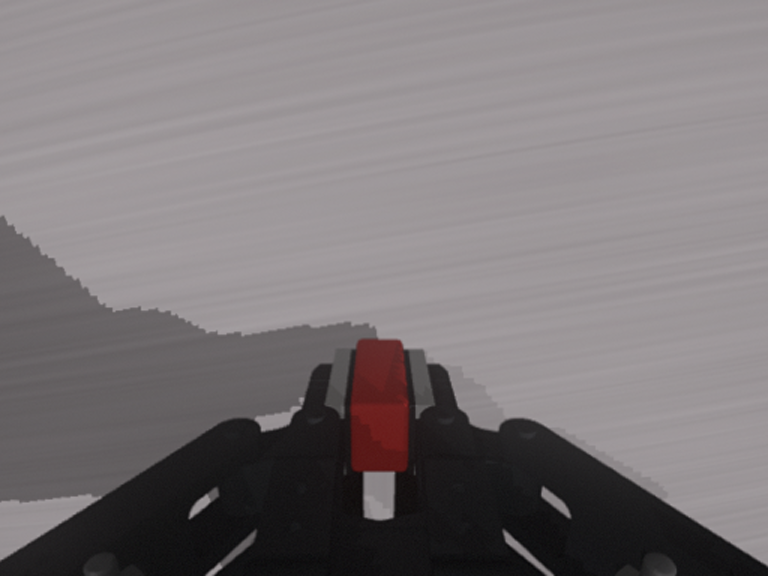

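step_arm --plan '[{"offset":[-0.5,0.05,-0.08],"rot":[0,0,0],"gripper":1},{"offset":[-1.4,0.05,-0.08],"rot":[0,0,0],"gripper":1},{"offset":[-2.4,0.05,-0.08],"rot":[0,0,0],"gripper":1},{"offset":[-3.4,0.05,-0.08],"rot":[0,0,0],"gripper":1},{"offset":[-4.3,0.05,-0.08],"rot":[0,0,0],"gripper":1},{"offset":[-5,0.05,-0.08],"rot":[0,0,0],"gripper":1},{"offset":[-5.5,0.05,-0.08],"rot":[0,0,0],"gripper":1},{"offset":[-5.9,0.05,-0.08],"rot":[0,0,0],"gripper":1},{"offset":[-6.3,0.05,-0.08],"rot":[0,0,0],"gripper":1},{"offset":[-6.7,0.05,-0.08],"rot":[0,0,0],"gripper":1},{"offset":[-7.1,0.05,-0.08],"rot":[0,0,0],"gripper":1}]'

```text
time_s: 6.55
eef_pos: [514.2, 94.2, 45.4]
ee_rot: [-0.002, 0.083, 0.997, 0.0]
force: [-15.0, 1.7, 17.9]
grip_width: 0.182
grip_force: 52.6
```

```bash
python3 - <<'E'
from h import *
import pickle
s=sense(); q=s["ee_rot"]; A=R.from_quat([q[1],q[2],q[3],q[0]]); print("Ftool",A.inv().apply(s["force"]).round(1),s["wrist_torque"].round(2))
rel(hp(0),180+BY); t=cam("top"); sc=cam("scene"); pickle.dump((t,sc),open("s4.pkl","wb"))
for n,c,b in(("top",t,(170,155,260,225)),("scene",sc,(260,180,360,270))):
    im=c["color"][b[1]:b[3],b[0]:b[2],::-1]; cv2.imwrite("pics/ins_%s.png"%n,cv2.resize(im,(560,int(560*im.shape[0]/im.shape[1])),interpolation=cv2.INTER_CUBIC))
E
```

```text
Ftool [ 15.2  -0.8 -17.8] [ 0.36  1.9  -0.01]
t 6.55 pos [514.2  94.2  45.4] yaw 170.5 F [-15.    1.7  17.9] grip 0.182 
 off [-6.71 -0.1   0.11] rot [-0.   -0.25  0.1 ]
```

View pics/ins_top.png

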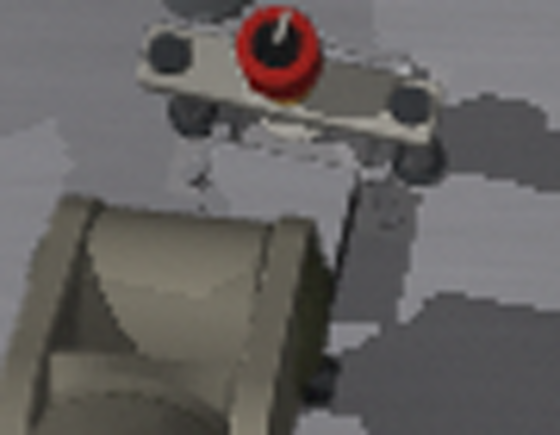

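The top view shows the lid front edge at the guide mouth, (210,150)–(358,175). The 15 N resistance is more than I expected, so I'll check lateral alignment.

```bash
python3 - <<'E'
from h import *
import pickle
t,sc=pickle.load(open("s4.pkl","rb"))
a=np.radians(BY); ex=np.array([np.cos(a),np.sin(a)]); ey=np.array([-ex[1],ex[0]])
for n,c,dz in(("top",t,1),("scene",sc,1)):
    P=cloud(c); D=P[...,:2]-BO; bx,by=D@ex,D@ey; z=P[...,2]
    m=(abs(z-60-dz)<4)&(bx>-125)&(bx<0)&(abs(by)<60)
    print(n,m.sum(),"front",np.percentile(bx[m],[98,100]),"y",np.percentile(by[m],[0,1,99,100]))
    for lo in range(-110,-20,8):
        k=m&(bx>lo)&(bx<lo+8)
        if k.sum()>3: print(lo,by[k].min().round(1),by[k].max().round(1),k.sum())
    k=(abs(z-127-dz)<5)&(abs(bx)<30)&(abs(by)<100); print("beam",cv2.minAreaRect(np.c_[bx[k],by[k]].astype(np.float32)))
    k=(abs(z-14-dz)<5)&(bx>-60)&(bx<50)&(abs(by)<80)
    for lo in range(-50,50,8):
        j=k&(bx>lo)&(bx<lo+8)
        if j.sum()>2:
            print("rail",lo,"neg",by[j&(by<0)].round(0).tolist()[:12],"pos",by[j&(by>0)].round(0).tolist()[:12])
E
```

```text
top 236 front [-26.6752855  -25.86581985] y [-40.70510906 -40.24897913  43.5032079   44.05179487]
-78 -40.4 43.9 8
-70 -39.1 42.1 24
-62 -37.1 43.8 41
-54 -38.9 41.9 44
-46 -40.5 44.1 46
-38 -38.8 41.6 43
-30 -36.6 43.0 26
beam ((-0.5559177398681641, 0.014251708984375), (165.90768432617188, 36.87449264526367), 89.66215515136719)
rail -42 neg [-54.0, -55.0, -58.0, -62.0, -60.0] pos [62.0, 58.0, 54.0, 65.0, 57.0]
rail -34 neg [-49.0, -53.0, -57.0, -54.0, -57.0, -58.0] pos [60.0, 56.0, 53.0, 63.0, 58.0, 55.0]
rail -26 neg [-47.0, -51.0, -54.0, -48.0, -52.0, -55.0] pos [54.0, 57.0, 53.0]
rail -18 neg [-45.0, -49.0, -53.0, -46.0, -50.0, -54.0, -60.0, -67.0] pos [64.0, 53.0, 49.0, 45.0, 51.0, 48.0, 45.0]
rail -10 neg [-43.0, -47.0, -44.0, -47.0, -51.0, -44.0, -48.0, -52.0, -59.0, -62.0, -63.0, -67.0] pos [62.0, 68.0, 62.0, 54.0, 51.0, 48.0, 43.0, 53.0, 49.0, 47.0, 43.0]
rail -2 neg [-12.0, -46.0, -50.0, -50.0, -53.0, -76.0] pos [59.0, 53.0, 50.0, 52.0, 48.0, 44.0]
rail 46 neg [-9.0, -12.0, -16.0, -19.0, -24.0, -27.0, -35.0, -39.0, -42.0, -46.0, -50.0] pos [73.0]
scene 133 front [-24.460713
[... 1437 characters left out ...]
 44.0, 47.0, 48.0, 50.0, 53.0, 46.0, 51.0, 53.0]
rail 22 neg [-54.0, -56.0, -54.0, -51.0, -48.0, -52.0, -50.0, -48.0, -45.0, -49.0, -46.0, -44.0] pos [43.0, 45.0, 44.0, 49.0, 42.0, 44.0, 47.0, 49.0, 52.0, 47.0, 50.0, 52.0]
rail 30 neg [-54.0, -54.0, -51.0, -50.0, -47.0, -46.0, -44.0] pos [42.0, 45.0, 43.0, 46.0, 49.0, 51.0, 53.0, 47.0, 49.0, 51.0, 54.0, 52.0]
rail 38 neg [-55.0, -52.0, -54.0, -52.0, -49.0, -46.0, -44.0, -56.0, -53.0, -51.0, -48.0, -46.0] pos [2.0, 4.0, 6.0, 7.0, 10.0, 12.0, 15.0, 18.0, 13.0, 16.0, 18.0, 21.0]
rail 46 neg [-55.0, -52.0, -49.0, -49.0, -44.0, -41.0, -38.0, -36.0, -40.0, -35.0, -33.0, -30.0] pos [3.0, 5.0, 6.0, 8.0, 11.0, 4.0, 14.0, 17.0, 19.0, 12.0, 17.0, 25.0]
```

Aligned to within about 1 mm with no rail contact, so the resistance is friction from pressing down. I'll ease upward slightly and continue in small steps.

step_arm --plan '[{"offset":[0,-0.06,-0.1],"rot":[0,0,0],"gripper":1},{"offset":[0,-0.06,-0.15],"rot":[0,0,0],"gripper":1},{"offset":[-0.4,-0.06,-0.15],"rot":[0,0,0],"gripper":1},{"offset":[-0.8,-0.06,-0.15],"rot":[0,0,0],"gripper":1},{"offset":[-1.2,-0.06,-0.15],"rot":[0,0,0],"gripper":1},{"offset":[-1.6,-0.06,-0.15],"rot":[0,0,0],"gripper":1}]'

```text
time_s: 7.25
eef_pos: [532.2, 90.5, 45.7]
ee_rot: [-0.0, 0.083, 0.997, -0.0]
force: [-0.4, 0.2, -3.6]
grip_width: 0.18
grip_force: 49.4
```

step_arm --plan '[{"offset":[-0.4,0,0],"rot":[0,0,0],"gripper":1},{"offset":[-0.8,0,0],"rot":[0,0,0],"gripper":1},{"offset":[-1.2,0,0],"rot":[0,0,0],"gripper":1},{"offset":[-1.6,0,0],"rot":[0,0,0],"gripper":1},{"offset":[-2.0,0,0],"rot":[0,0,0],"gripper":1},{"offset":[-2.4,0,0],"rot":[0,0,0],"gripper":1}]'

```text
time_s: 7.85
eef_pos: [555.8, 86.6, 45.9]
ee_rot: [-0.0, 0.083, 0.997, 0.0]
force: [-0.1, 0.0, -4.0]
grip_width: 0.182
grip_force: 49.2
```

```bash
python3 - <<'E'
from h import *
rel(hp(0),180+BY)
E
```

```text
t 7.85 pos [555.8  86.6  45.9] yaw 170.5 F [-0.1  0.  -4. ] grip 0.182 
 off [-2.48 -0.04  0.19] rot [ 0.  -0.   0.1]
```

step_arm --plan '[{"offset":[-0.3,0,0.05],"rot":[0,0,0],"gripper":1},{"offset":[-0.7,0,0.05],"rot":[0,0,0],"gripper":1},{"offset":[-1.1,0,0.05],"rot":[0,0,0],"gripper":1},{"offset":[-1.4,0,0.05],"rot":[0,0,0],"gripper":1},{"offset":[-1.7,0,0.05],"rot":[0,0,0],"gripper":1},{"offset":[-1.9,0,0.05],"rot":[0,0,0],"gripper":1},{"offset":[-2.1,0,0.05],"rot":[0,0,0],"gripper":1}]'

```text
time_s: 8.55
eef_pos: [576.3, 83.2, 45.5]
ee_rot: [-0.0, 0.083, 0.997, 0.0]
force: [-4.0, 1.1, 1.1]
grip_width: 0.184
grip_force: 49.8
```

step_arm --plan '[{"offset":[-0.1,0,0],"rot":[0,0,0],"gripper":1},{"offset":[-0.2,0,0],"rot":[0,0,0],"gripper":1},{"offset":[-0.3,0,0],"rot":[0,0,0],"gripper":1}]'

```text
time_s: 8.85
eef_pos: [579.1, 82.8, 45.5]
ee_rot: [-0.0, 0.083, 0.997, 0.0]
force: [-3.8, 1.3, 2.9]
grip_width: 0.179
grip_force: 50.0
```

step_arm --plan '[{"offset":[-0.1,0,0],"rot":[0,0,0],"gripper":1},{"offset":[-0.15,0,0],"rot":[0,0,0],"gripper":1}]'

```text
time_s: 9.05
eef_pos: [580.7, 82.5, 45.5]
ee_rot: [-0.0, 0.083, 0.997, 0.0]
force: [-5.6, 0.7, 3.9]
grip_width: 0.178
grip_force: 50.1
```

step_arm --plan '[{"offset":[-0.07,0,0],"rot":[0,0,0],"gripper":1},{"offset":[-0.14,0,0],"rot":[0,0,0],"gripper":1}]'

```text
time_s: 9.25
eef_pos: [581.5, 82.4, 45.5]
ee_rot: [-0.001, 0.083, 0.997, 0.0]
force: [-10.1, 0.9, 7.8]
grip_width: 0.175
grip_force: 50.9
```

step_arm --plan '[{"offset":[-0.05,0,0],"rot":[0,0,0],"gripper":1},{"offset":[-0.1,0,0],"rot":[0,0,0],"gripper":1},{"offset":[-0.1,0,0],"rot":[0,0,0],"gripper":1}]'

```text
time_s: 9.55
eef_pos: [581.5, 82.4, 45.5]
ee_rot: [-0.002, 0.083, 0.997, -0.0]
force: [-14.7, 1.3, 10.8]
grip_width: 0.179
grip_force: 51.3
```

```bash
python3 - <<'E'
from h import *
rel(hp(1),180+BY)
import pickle
t=cam("top");sc=cam("scene")
a=np.radians(BY); ex=np.array([np.cos(a),np.sin(a)]); ey=np.array([-ex[1],ex[0]])
for n,c in(("top",t),("scene",sc)):
    P=cloud(c); D=P[...,:2]-BO; bx,by=D@ex,D@ey; z=P[...,2]
    m=(abs(z-61)<4)&(bx>-50)&(bx<60)&(abs(by)<55)
    print(n,m.sum(),"x",np.percentile(bx[m],[0,1,99,100]).round(1),"y",np.percentile(by[m],[0,1,99,100]).round(1))
E
```

```text
t 9.55 pos [581.5  82.4  45.5] yaw 170.5 F [-14.7   1.3  10.8] grip 0.179 
 off [ 0.02 -0.04  0.15] rot [-0.03 -0.24  0.12]
top 16 x [34.9 34.9 43.  43.3] y [-39.8 -39.6  -5.8  -5.8]
scene 543 x [-36.5 -33.7  43.4  44.8] y [-42.7 -41.8  41.2  41.7]
```

Home: motion is blocked at x≈+1 mm with 15 N. I'll relax the push, open and lift.

step_arm --plan '[{"offset":[0.1,0,-0.05],"rot":[0,0,0],"gripper":1},{"offset":[0.18,0,-0.05],"rot":[0,0,0],"gripper":1},{"offset":[0.18,0,-0.05],"rot":[0,0,0],"gripper":3},{"offset":[0.18,0,-0.05],"rot":[0,0,0],"gripper":6},{"offset":[0.18,0,-0.05],"rot":[0,0,0],"gripper":7},{"offset":[0.18,0,-2],"rot":[0,0,0],"gripper":7},{"offset":[0.18,0,-6],"rot":[0,0,0],"gripper":7},{"offset":[0.18,0,-11],"rot":[0,0,0],"gripper":8.5},{"offset":[0.18,0,-16],"rot":[0,0,0],"gripper":8.5},{"offset":[0.18,0,-21],"rot":[0,0,0],"gripper":8.5},{"offset":[0.18,0,-23],"rot":[0,0,0],"gripper":8.5},{"offset":[0.18,0,-23],"rot":[0,0,0],"gripper":8.5}]'

```text
time_s: 10.85
eef_pos: [582.3, 82.3, 279.0]
ee_rot: [0.004, 0.083, 0.997, 0.0]
force: [-0.1, -0.8, -0.8]
grip_width: 0.994
grip_force: 0.0
```

```bash
python3 - <<'E'
from h import *
import pickle
c=cam("wrist"); t=cam("top"); sc=cam("scene"); pickle.dump((c,t,sc),open("s5.pkl","wb"))
save(c,"wrist5")
a=np.radians(BY); ex=np.array([np.cos(a),np.sin(a)]); ey=np.array([-ex[1],ex[0]])
for n,c,dz in(("top",t,1),("scene",sc,1),("wrist",c,-1)):
    P=cloud(c); D=P[...,:2]-BO; bx,by=D@ex,D@ey; z=P[...,2]
    m=(abs(z-60-dz)<4)&(bx>-50)&(bx<60)&(abs(by)<55)
    print(n,m.sum(),"x",np.percentile(bx[m],[0,1,99,100]).round(1),"y",np.percentile(by[m],[0,1,99,100]).round(1))
    im=c["color"].astype(int); red=(im[...,0]>90)&(im[...,1]<60)&(im[...,2]<60)&(abs(z-64-dz)<4)&(abs(bx+87)<30)&(abs(by)<30)
    if red.sum(): print("handle",bx[red].mean(),by[red].mean(),red.sum())
    m=(np.hypot(bx,by)<30)&(z>185)&(z<210); print("knob",np.percentile(bx[m],[0,2,98,100]).round(1),np.percentile(by[m],[0,2,98,100]).round(1),np.percentile(z[m],[10,50,90]).round(1))
rel([667,67.5,250],250)
E
```

```text
top 22 x [-37.1 -31.5  42.   42.1] y [-39.8 -39.7  -6.8  -6.2]Traceback (most recent call last):
  File "<stdin>", line 12, in <module>
    return _quantile_unchecked(
        a, q, axis, out, overwrite_input, method, keepdims, weights)
    return _ureduce(a,
                    func=_quantile_ureduce_func,
    ...<5 lines>...
                    overwrite_input=overwrite_input,
                    method=method)
    r = func(a, **kwargs)
    result = _quantile(arr,
                       quantiles=q,
    ...<2 lines>...
                       out=out,
                       weights=wgt)
    slices_having_nans = np.isnan(arr[-1, ...])
                                  ~~~^^^^^^^^^
IndexError: index -1 is out of bounds for axis 0 with size 0
```

View pics/wrist5.png

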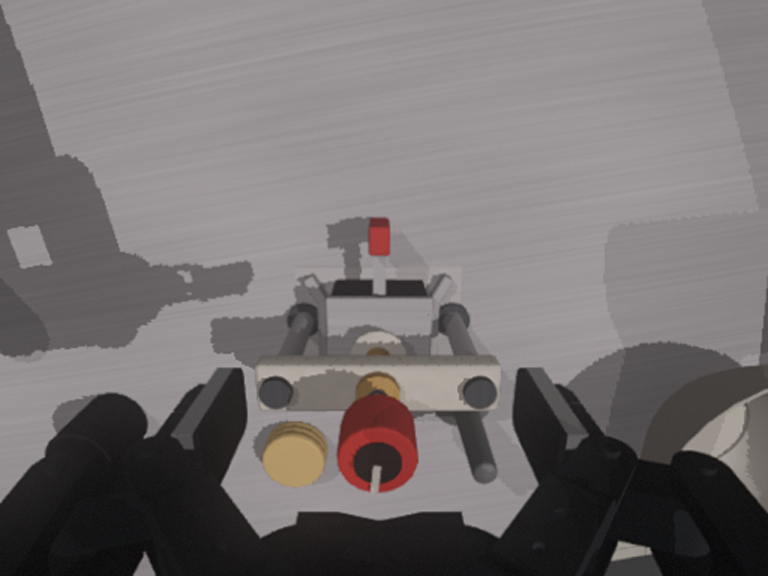

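Tin sits square in the guides (lid centred between the posts), handle at (379,237), knob cap at (377,460). Now the knob axis and height.

```bash
python3 - <<'E'
from h import *
import pickle
c,t,sc=pickle.load(open("s5.pkl","rb"))
a=np.radians(BY); ex=np.array([np.cos(a),np.sin(a)]); ey=np.array([-ex[1],ex[0]])
for n,c,dz in(("scene",sc,1),("wrist",c,-1)):
    P=cloud(c); D=P[...,:2]-BO; bx,by=D@ex,D@ey; z=P[...,2]
    m=(abs(z-60-dz)<4)&(bx>-50)&(bx<60)&(abs(by)<55)
    print(n,m.sum(),"x",np.percentile(bx[m],[0,1,99,100]).round(1),"y",np.percentile(by[m],[0,1,99,100]).round(1))
    im=c["color"].astype(int); red=(im[...,0]>90)&(im[...,1]<60)&(im[...,2]<60)&(abs(z-64-dz)<4)&(abs(bx+87)<30)&(abs(by)<30)
    if red.sum(): print("handle",bx[red].mean(),by[red].mean(),red.sum())
    m=(np.hypot(bx,by)<35)&(z>180)&(z<210); 
    if m.sum(): zt=np.percentile(z[m],75); k=m&(z>zt-3); print("knob",zt,cv2.minEnclosingCircle(P[k][:,:2].astype(np.float32)),np.percentile(bx[k],[0,100]).round(1),np.percentile(by[k],[0,100]).round(1))
for u,v in((377,460),(378,455)): print(at_z(c,u/1.5,v/1.5,198))
rel([667,67.5,250],250)
print(sense()["joints"].round(3))
E
```

```text
scene 540 x [-37.1 -34.1  42.8  45.1] y [-43.  -41.7  40.9  41.6]
handle -93.78132337000027 -1.5933232983552923 6
knob 201.78456853544154 ((668.2877197265625, 65.54571533203125), 22.358007431030273) [-20.4  21.1] [-22.3  19.6]
wrist 2210 x [-41.9 -41.4   7.2   8.1] y [-41.6 -40.8  41.5  42.5]
handle -89.56946280864166 -0.46243850867078706 43
knob 199.11609895446648 ((666.913818359375, 67.22164916992188), 22.075273513793945) [-21.7  21.2] [-21.   21.2]
[666.31907815  67.58401075 198.        ]
[663.252799    68.63312439 198.        ]
t 11.0 pos [580.9  82.3 273.9] yaw 170.5 F [-0.8 -0.9 -0.2] grip 0.997 
 off [-8.74 -0.04  2.37] rot [  0.08  -0.12 -79.5 ]
[-0.059  0.438  1.258  0.     1.448 -1.464]
```

Knob axis (667,67.3), top ≈200, so the joint is near 0. Starting at yaw ≈245° leaves over 5 rad of wrist travel, so one grasp can do it.

step_arm --plan '[{"offset":[-4,0,0],"rot":[0,0,-8.5],"gripper":8.5},{"offset":[-8.7,0,0],"rot":[0,0,-17],"gripper":8.5},{"offset":[-8.7,0,0],"rot":[0,0,-25.5],"gripper":8.5},{"offset":[-8.7,0,0],"rot":[0,0,-34],"gripper":8.5},{"offset":[-8.7,0,0],"rot":[0,0,-42.5],"gripper":8.5},{"offset":[-8.7,0,1],"rot":[0,0,-51],"gripper":8.5},{"offset":[-8.7,0,2],"rot":[0,0,-59.5],"gripper":8.5},{"offset":[-8.7,0,3],"rot":[0,0,-68],"gripper":8.5},{"offset":[-8.7,0,4],"rot":[0,0,-74.5],"gripper":8.5},{"offset":[-8.7,0,4],"rot":[0,0,-74.5],"gripper":8.5},{"offset":[-8.7,0,4],"rot":[0,0,-74.5],"gripper":8.5}]'

```text
time_s: 12.1
eef_pos: [666.9, 68.0, 234.5]
ee_rot: [-0.001, -0.536, 0.844, 0.001]
force: [-0.2, -0.1, 0.2]
grip_width: 0.999
grip_force: 0.0
```

```bash
python3 - <<'E'
from h import *
rel([667,67.3,187],245); print(sense()["joints"].round(3))
E
```

```text
t 12.1 pos [666.9  68.  234.5] yaw -115.2 F [-0.2 -0.1  0.2] grip 0.999 
 off [ 0.06 -0.05  4.75] rot [ 0.09 -0.04 -0.18]
[-0.073  0.659  1.009 -0.     1.476 -2.775]
```

step_arm --plan '[{"offset":[0.06,-0.05,2],"rot":[0,0,0],"gripper":8.5},{"offset":[0.06,-0.05,4],"rot":[0,0,0],"gripper":8.5},{"offset":[0.06,-0.05,4.7],"rot":[0,0,0],"gripper":7},{"offset":[0.06,-0.05,4.7],"rot":[0,0,0],"gripper":6},{"offset":[0.06,-0.05,4.7],"rot":[0,0,0],"gripper":5},{"offset":[0.06,-0.05,4.7],"rot":[0,0,0],"gripper":4.6},{"offset":[0.06,-0.05,4.7],"rot":[0,0,0],"gripper":4.2},{"offset":[0.06,-0.05,4.7],"rot":[0,0,0],"gripper":4},{"offset":[0.06,-0.05,4.7],"rot":[0,0,0],"gripper":3.8},{"offset":[0.06,-0.05,4.7],"rot":[0,0,0],"gripper":3.8}]' --squeeze 35

```text
time_s: 13.1
eef_pos: [667.5, 67.3, 189.3]
ee_rot: [0.001, -0.537, 0.843, -0.0]
force: [-0.9, 0.7, 6.5]
grip_width: 0.505
grip_force: 35.4
```

step_arm --plan '[{"offset":[0,0,-0.06],"rot":[0,0,0],"gripper":3.8},{"offset":[0,0,-0.1],"rot":[0,0,0],"gripper":3.8},{"offset":[0,0,-0.1],"rot":[0,0,0],"gripper":3.8}]'

```text
time_s: 13.4
eef_pos: [667.5, 67.3, 189.5]
ee_rot: [0.0, -0.537, 0.843, -0.0]
force: [0.6, 0.9, 3.0]
grip_width: 0.508
grip_force: 35.4
```

step_arm --plan '[{"offset":[0,0,-0.08],"rot":[0,0,0],"gripper":3.8},{"offset":[0,0,-0.005],"rot":[0,0,7.16],"gripper":3.8},{"offset":[0,0,0.07],"rot":[0,0,14.32],"gripper":3.8},{"offset":[0,0,0.07],"rot":[0,0,14.32],"gripper":3.8}]'

```text
time_s: 13.8
eef_pos: [667.4, 67.2, 188.3]
ee_rot: [0.0, -0.427, 0.904, -0.0]
force: [3.0, 0.5, 0.0]
grip_width: 0.503
grip_force: 35.9
```

```bash
cat >> h.py <<'E'
def st():
    s=sense(); print("t",round(s["time_s"],2),"z",s["eef_pos"].round(2),"F",s["force"].round(2),"Tz",s["wrist_torque"].round(3),"g",round(s["grip_width"],3),"j6",s["joints"][5].round(3),"yaw",np.degrees(2*np.arctan2(s["ee_rot"][2],s["ee_rot"][1])).round(2)%360)
E
python3 -c "
from h import *
st()"
```

```text
t 13.8 z [667.43  67.2  188.35] F [3.   0.48 0.02] Tz [ 0.023 -0.59  -0.167] g 0.503 j6 -2.528 yaw 230.61
```

step_arm --plan '[{"offset":[0,0,0.075],"rot":[0,0,7.16],"gripper":3.8},{"offset":[0,0,0.15],"rot":[0,0,14.32],"gripper":3.8},{"offset":[0,0,0.225],"rot":[0,0,21.49],"gripper":3.8},{"offset":[0,0,0.3],"rot":[0,0,28.65],"gripper":3.8},{"offset":[0,0,0.3],"rot":[0,0,28.65],"gripper":3.8}]'

```text
time_s: 14.3
eef_pos: [667.5, 67.0, 185.4]
ee_rot: [0.0, -0.192, 0.981, -0.0]
force: [3.0, -0.3, -0.3]
grip_width: 0.502
grip_force: 35.8
```

```bash
python3 -c "
from h import *
st()
import pickle
t=cam('top');sc=cam('scene');pickle.dump((t,sc),open('s6.pkl','wb'))
save(sc,'foot6',8,(275,175,355,250)); save(sc,'x',1)
c0=pickle.load(open('s5.pkl','rb'))[2]
im=np.hstack([cv2.resize(c['color'][175:250,280:350,::-1],(380,407),interpolation=cv2.INTER_CUBIC) for c in (c0,sc)]); cv2.imwrite('pics/cmp6.png',im)"
```

```text
t 14.3 z [667.48  67.05 185.42] F [ 3.04 -0.3  -0.33] Tz [-0.177 -0.707 -0.179] g 0.502 j6 -2.031 yaw 202.12
```

View pics/cmp6.png

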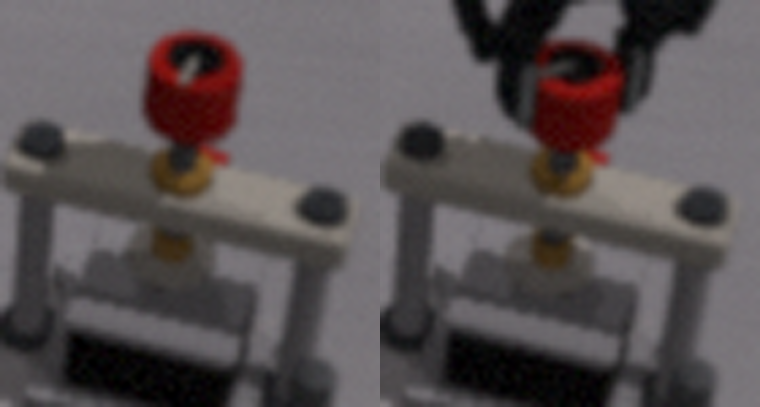

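The comparison shows the pointer turned clockwise with the gripper and the knob sinking, so there's no slip. Axial force is about 0. I'll continue in small increments, watching Fz.

step_arm --plan '[{"offset":[0,0,0.06],"rot":[0,0,5.73],"gripper":3.8},{"offset":[0,0,0.12],"rot":[0,0,11.46],"gripper":3.8},{"offset":[0,0,0.18],"rot":[0,0,17.19],"gripper":3.8},{"offset":[0,0,0.18],"rot":[0,0,17.19],"gripper":3.8},{"offset":[0,0,0.18],"rot":[0,0,17.19],"gripper":3.8}]'

```text
time_s: 14.9
eef_pos: [667.4, 67.0, 183.8]
ee_rot: [0.0, -0.044, 0.999, -0.0]
force: [5.4, -1.4, -1.4]
grip_width: 0.502
grip_force: 35.7
```

step_arm --plan '[{"offset":[0,0,0.06],"rot":[0,0,5.73],"gripper":3.8},{"offset":[0,0,0.12],"rot":[0,0,11.46],"gripper":3.8},{"offset":[0,0,0.12],"rot":[0,0,11.46],"gripper":3.8},{"offset":[0,0,0.12],"rot":[0,0,11.46],"gripper":3.8}]'

```text
time_s: 15.3
eef_pos: [667.4, 66.9, 182.6]
ee_rot: [0.0, 0.056, 0.998, -0.0]
force: [5.0, -1.3, -2.9]
grip_width: 0.503
grip_force: 35.8
```

step_arm --plan '[{"offset":[-0.08,0,0.11],"rot":[0,0,5.73],"gripper":3.8},{"offset":[-0.08,0,0.17],"rot":[0,0,11.46],"gripper":3.8},{"offset":[-0.08,0,0.17],"rot":[0,0,11.46],"gripper":3.8},{"offset":[-0.08,0,0.17],"rot":[0,0,11.46],"gripper":3.8}]'

```text
time_s: 15.7
eef_pos: [667.8, 66.9, 181.0]
ee_rot: [-0.0, 0.155, 0.988, -0.0]
force: [-0.7, -1.7, 1.8]
grip_width: 0.507
grip_force: 36.0
```

step_arm --plan '[{"offset":[0,0,0.06],"rot":[0,0,5.73],"gripper":3.8},{"offset":[0,0,0.12],"rot":[0,0,11.46],"gripper":3.8},{"offset":[0,0,0.12],"rot":[0,0,11.46],"gripper":3.8},{"offset":[0,0,0.12],"rot":[0,0,11.46],"gripper":3.8}]'

```text
time_s: 16.1
eef_pos: [667.8, 66.9, 179.8]
ee_rot: [-0.0, 0.253, 0.967, -0.0]
force: [-1.3, -3.5, 2.3]
grip_width: 0.505
grip_force: 36.1
```

step_arm --plan '[{"offset":[0,0,0.06],"rot":[0,0,5.73],"gripper":3.8},{"offset":[0,0,0.12],"rot":[0,0,11.46],"gripper":3.8},{"offset":[0,0,0.12],"rot":[0,0,11.46],"gripper":3.8},{"offset":[0,0,0.12],"rot":[0,0,11.46],"gripper":3.8}]'

```text
time_s: 16.5
eef_pos: [667.8, 66.8, 178.8]
ee_rot: [-0.0, 0.348, 0.937, -0.0]
force: [-2.7, -4.7, 4.5]
grip_width: 0.507
grip_force: 36.2
```

```bash
python3 -c "
from h import *
st()"
```

```text
t 16.5 z [667.81  66.83 178.85] F [-2.74 -4.75  4.46] Tz [-0.778  0.51  -0.272] g 0.507 j6 -0.934 yaw 139.26
```

step_arm --plan '[{"offset":[0,0,0.03],"rot":[0,0,2.87],"gripper":3.8},{"offset":[0,0,0.06],"rot":[0,0,5.73],"gripper":3.8},{"offset":[0,0,0.06],"rot":[0,0,5.73],"gripper":3.8},{"offset":[0,0,0.06],"rot":[0,0,5.73],"gripper":3.8}]'

```text
time_s: 16.9
eef_pos: [667.8, 66.9, 178.6]
ee_rot: [-0.0, 0.394, 0.919, -0.0]
force: [-3.8, -4.7, 4.8]
grip_width: 0.501
grip_force: 36.4
```

```bash
python3 -c "
from h import *
st()"
```

```text
t 16.9 z [667.83  66.86 178.61] F [-3.82 -4.71  4.79] Tz [-0.805  0.736 -0.105] g 0.501 j6 -0.834 yaw 133.56
```

```bash
cat > ptr.py <<'E'
from h import *
import pickle,sys
def ptr(c,ztop,C=np.array([667.,67.3])):
    v,u=np.mgrid[:384,:512]
    p=cv2.undistortPoints(np.stack([u,v],-1).reshape(-1,1,2).astype(float),c["K"],np.array([c["k1"],0,0,0.])).reshape(-1,2)
    d=np.c_[p,np.ones(len(p))]@c["R"].T; W=c["o"]+d*((ztop-c["o"][2])/d[:,2])[:,None]
    W=W[:,:2].reshape(384,512,2)-C; r=np.hypot(W[...,0],W[...,1]); im=c["color"].astype(int)
    m=(r<21)&(im.min(-1)>85)
    if m.sum()<3: print("none",im[r<21].min(-1).max() if (r<21).any() else None); return
    q=W[m]; k=np.linalg.svd(q-q.mean(0))[2][0]
    print("n",m.sum(),"centroid",q.mean(0).round(1),"centroid ang",np.degrees(np.arctan2(*q.mean(0)[::-1])).round(1),"axis ang",(np.degrees(np.arctan2(k[1],k[0]))%180).round(1))
E
python3 - <<'E'
from ptr import *
c5,t5,s5=pickle.load(open("s5.pkl","rb")); t6,s6=pickle.load(open("s6.pkl","rb"))
w=cam("wrist"); s=cam("scene"); t=cam("top"); pickle.dump((w,t,s),open("s7.pkl","wb")); st()
for n,c,z in(("w5",c5,200),("s5",s5,200),("t5",t5,200),("s6",s6,195.5),("t6",t6,195.5),("w7",w,188.5),("s7",s,188.5),("t7",t,188.5)):
    print(n,end=" "); ptr(c,z)
E
```

```text
t 17.05 z [667.82  66.84 178.58] F [-2.58 -4.06  5.5 ] Tz [-0.849  0.67  -0.089] g 0.501 j6 -0.834 yaw 133.55
w5 n 252 centroid [12.4 -2.9] centroid ang -13.1 axis ang 77.0
s5 none 89
t5 n 74 centroid [0.2 6.7] centroid ang 88.0 axis ang 176.4
s6 none 56
t6 n 70 centroid [-5.2 -3.6] centroid ang -144.9 axis ang 123.1
w7 n 772 centroid [  1.1 -10.1] centroid ang -83.7 axis ang 19.5
s7 none 81
t7 n 74 centroid [-5.2 -3.1] centroid ang -149.3 axis ang 115.8
```

```bash
cat >> ptr.py <<'E'
def rayp(c,ztop,C=np.array([667.,67.3])):
    ang=np.arange(0,360,3); r=np.arange(3,14,0.5)
    X=np.stack([C[0]+np.outer(np.cos(np.radians(ang)),r),C[1]+np.outer(np.sin(np.radians(ang)),r),np.full((len(ang),len(r)),ztop)],-1).reshape(-1,3)
    pc=(X-c["o"])@c["R"]; s=pc[:,:2]/pc[:,2:]; s=s*(1+c["k1"]*(s**2).sum(1,keepdims=True))
    uv=(s@c["K"][:2,:2].T+c["K"][:2,2]).astype(np.float32)
    g=cv2.remap(c["color"].min(-1),uv[:,0].copy(),uv[:,1].copy(),cv2.INTER_LINEAR).reshape(len(ang),len(r)).mean(1)
    o=np.argsort(-g)[:6]; return [(int(ang[i]),int(g[i])) for i in o],int(np.median(g))
E
python3 - <<'E'
from ptr import *
c5,t5,s5=pickle.load(open("s5.pkl","rb")); t6,s6=pickle.load(open("s6.pkl","rb")); w,t,s=pickle.load(open("s7.pkl","rb"))
for n,c,z in(("w5",c5,200),("s5",s5,200),("t5",t5,200),("s6",s6,195.5),("w7",w,188.5),("s7",s,188.5)): print(n,rayp(c,z))
E
```

```text
w5 ([(348, 141), (345, 141), (342, 141), (351, 139), (339, 138), (354, 131)], 39)
s5 ([(330, 82), (333, 81), (327, 81), (336, 79), (324, 79), (321, 76)], 26)
t5 ([(357, 106), (354, 106), (0, 106), (3, 106), (96, 105), (15, 105)], 104)
s6 ([(270, 45), (267, 45), (273, 45), (276, 44), (264, 44), (279, 43)], 15)
w7 ([(231, 156), (237, 156), (240, 156), (228, 156), (234, 156), (243, 150)], 34)
s7 ([(216, 61), (219, 61), (213, 60), (222, 60), (210, 59), (225, 58)], 10)
```

No slip (pointer turned 111°, gripper 111.3°). Using measured z and Fz with the nut's spring, contact was at about 1.80–1.83 rad of turning, and I'm now at 1.95 with about 10 N. The target is about 2.25, so 0.30 rad more.

step_arm --plan '[{"offset":[0,0,0],"rot":[0,0,0],"gripper":3.6},{"offset":[0,0,0.02],"rot":[0,0,2.87],"gripper":3.6},{"offset":[0,0,0.04],"rot":[0,0,5.73],"gripper":3.6},{"offset":[0,0,0.06],"rot":[0,0,8.6],"gripper":3.6},{"offset":[0,0,0.07],"rot":[0,0,11.46],"gripper":3.6},{"offset":[0,0,0.07],"rot":[0,0,11.46],"gripper":3.6},{"offset":[0,0,0.07],"rot":[0,0,11.46],"gripper":3.6}]' --squeeze 50

```text
time_s: 17.75
eef_pos: [667.8, 66.8, 178.0]
ee_rot: [-0.0, 0.484, 0.875, -0.0]
force: [-3.3, -5.0, 6.7]
grip_width: 0.5
grip_force: 50.4
```

```bash
python3 - <<'E'
from ptr import *
st(); w=cam("wrist"); print(rayp(w,187.5)); s=sense()
fr=182.36-6*(2.15-1.25); d=s["eef_pos"][2]-fr; print("nut up",d,"foot",12*d+s["force"][2])
E
```

```text
t 17.75 z [667.78  66.79 177.98] F [-3.32 -5.01  6.73] Tz [-0.84   0.842 -0.059] g 0.5 j6 -0.634 yaw 122.1
([(219, 154), (225, 153), (228, 153), (222, 153), (231, 152), (216, 151)], 32)
nut up 1.0394007063212314 foot 18.856913981256085
```

Estimated released force is 14–16 N. I'll make a tiny final nudge, unload the axial push, open and lift.

step_arm --plan '[{"offset":[0,0,0.01],"rot":[0,0,2],"gripper":3.6},{"offset":[0,0,-0.05],"rot":[0,0,2],"gripper":3.6},{"offset":[0,0,-0.1],"rot":[0,0,2],"gripper":3.6},{"offset":[0,0,-0.1],"rot":[0,0,2],"gripper":3.6}]'

```text
time_s: 18.2
eef_pos: [667.7, 66.8, 178.1]
ee_rot: [-0.0, 0.499, 0.866, -0.001]
force: [-3.4, -4.7, 1.4]
grip_width: 0.501
grip_force: 50.5
```

```bash
python3 - <<'E'
from h import *
st(); s=sense()
for th in(2.165,2.185):
    d=s["eef_pos"][2]-(182.36-6*(th-1.25)); f=12*d+s["force"][2]; T=d+(f-8)/8; print("nut up",d,"foot",f,"released",12*(1+T)*8/20)
E
```

```text
t 18.2 z [667.73  66.81 178.15] F [-3.45 -4.73  1.42] Tz [-0.781  0.416  0.015] g 0.501 j6 -0.6 yaw 120.11
nut up 1.2771125045634335 foot 16.747208383262112 released 16.178465051861746
nut up 1.397112504563438 foot 18.187208383262167 released 17.6184650518618
```

Foot is at ≈16–17 N with the tool nearly unloaded. Releasing.

step_arm --plan '[{"offset":[0,0,-0.03],"rot":[0,0,2],"gripper":4.2},{"offset":[0,0,-0.03],"rot":[0,0,2],"gripper":5},{"offset":[0,0,-0.03],"rot":[0,0,2],"gripper":6.5},{"offset":[0,0,-0.03],"rot":[0,0,2],"gripper":8.5},{"offset":[0,0,-0.03],"rot":[0,0,2],"gripper":8.5},{"offset":[0,0,-0.03],"rot":[0,0,2],"gripper":8.5},{"offset":[0,0,-2],"rot":[0,0,2],"gripper":8.5},{"offset":[0,0,-5],"rot":[0,0,2],"gripper":8.5},{"offset":[0,0,-9],"rot":[0,0,2],"gripper":8.5},{"offset":[0,0,-10],"rot":[0,0,2],"gripper":8.5},{"offset":[0,0,-10],"rot":[0,0,2],"gripper":8.5}]'

```text
time_s: 19.3
eef_pos: [668.5, 67.2, 280.1]
ee_rot: [0.002, 0.516, 0.856, 0.001]
force: [-0.2, -0.2, -0.2]
grip_width: 0.996
grip_force: 0.0
```

```bash
python3 - <<'E'
from ptr import *
st(); w=cam("wrist"); s=cam("scene"); print(rayp(w,187.5),rayp(s,187.5))
a=np.radians(BY); ex=np.array([np.cos(a),np.sin(a)]); ey=np.array([-ex[1],ex[0]])
P=cloud(s); D=P[...,:2]-BO; bx,by=D@ex,D@ey; z=P[...,2]
m=(abs(z-61)<4)&(bx>-50)&(bx<60)&(abs(by)<55); print(np.percentile(bx[m],[1,99]).round(1),np.percentile(by[m],[1,99]).round(1),np.median(z[m]))
E
```

```text
t 19.3 z [668.48  67.22 280.07] F [-0.15 -0.17 -0.24] Tz [ 0.069  0.013 -0.023] g 0.996 j6 -0.56 yaw 117.84
([(219, 154), (222, 154), (216, 154), (225, 153), (213, 150), (228, 145)], 42) ([(204, 71), (207, 70), (201, 70), (210, 69), (198, 67), (213, 66)], 15)
[-34.9  43.1] [-41.6  41.1] 61.3241205995123
```

```bash
python3 -c "
from rig import *
print(finish_job())"
```

```text
the job is handed in; nothing more can be done
None
```

The tin is home against the back stop and clamped by the foot at an estimated 16–18 N. The gripper has let go, the job is handed in at about 19 s, and the judge's verdict was not shown.

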